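Fit the tongued cover board on the tube warmer

TASK

Put the grey cover board back on the tube warmer: angle its tongue in under the lip of the groove at the warmer's far end until it is fully home, lower the board flat, and press its near end down until the spring catch snaps over it. Never push the board against the warmer with more than about 20 N, leave the jar, bottle and blue box alone, and let go at the end.

Things in the scene. Friction and masses are not known exactly. Their poses are not given: they have to be found in the camera images.
- deck (a point): Centre of the flat top (deck) of the tube warmer, a fixed white box 310 (x) x 190 (y) x 55 mm high; this point is 55 mm above the bench. x points from the near end (catch) to the far end (groove), z up. In the deck a well 84 (x) x 80 (y) mm about this point holds tubes, all below deck level. On the deck lies an aluminium frame 140 mm wide that takes the board (see the next points).
- warmer: The tube warmer with its frame and catch; origin at the centre of its underside, axes as deck. The frame is screwed on through slots: it stands firmly anywhere from 20 mm nearer to 20 mm farther along x than its middle place. This shift is NOT measured: feel for it or see it. The points groove_middle and catch_middle tell only the frame's middle place.
- groove_middle (a point): A point fixed on the warmer, at deck height, 85 mm from deck along x: where the groove's end wall is when the frame is in its middle place (really within 20 mm). Groove 8.5 mm high above the deck, roofed by a lip 4 mm thick reaching 8 mm back (-x) from the wall. It takes the board's tongue tilted up to about 20 degrees, near end up; 15 is comfortable.
- catch_middle (a point): A point fixed on the warmer, at deck height, 62 mm from deck along -x: middle place (really within 20 mm) of the catch nose's tip, 12 mm up, 30 wide; its steep bevel rises back to 22. Behind it a black block 44 wide, 20 high, ends 48 mm back. Rigid end posts beside it, 20 high, start 5 mm back: a board over 2 mm short of home comes down on them and stays up. Side cheeks 12.5 high at y=+-64.
- catch (a joint): Travel of the spring catch in m: 0 = nose fully out over the board's place, grows to 0.008 as it is pushed back towards the near end. Pressing the board's near end down on its bevel pushes it back about 3 mm and takes some 4 to 8 N; then the nose snaps out over the board's top edge and the board drops flat on the deck.
- board_mid (a point): Centre of the loose grey cover board (0.24 to 0.39 kg), half-way up its 10 mm thickness, which lies flat on the bench at the start with its grip up. x points to the tongue, z up out of the face with the grip. Overall 150 (x, with tongue) x 120 (y) x 10 mm; the full 10 mm thickness runs from x=-75 to x=+61, then the tongue, the lower 5 mm of the thickness, runs to x=+75 over the full width.
- board_grip (a point): Centre of the black grip bar on the board, 34 mm above board_mid (39 above the board's underside): 14 (x) x 80 (y) x 18 mm high, on two posts at y=+-34 with 22 mm of free space between bar and board; pinch it across x. Axes as board_mid.
- board_tongue (a point): Middle of the lower leading edge of the board's tongue (x=+75, on the underside). Axes as board_mid.
- board: The cover board; origin at the centre of its underside, 5 mm below board_mid, axes as board_mid.
- jar: Bystander: low jar, 56 mm across, 60 high; origin under its centre.
- reagent: Bystander: amber bottle, 52 mm across, 110 high; origin under its centre.
- tipbox: Bystander: blue box 110 x 80 x 50 mm; origin under its centre.

How it is judged (in metres and radians):
On the way:
1. the tongue is brought down to the deck at the groove while the board is still angled, near end up (angle between board_mid's own z axis and vertical above 0.1 rad and z of board_tongue in the frame of deck between -0.004 and 0.008 m and x of board_tongue in the frame of deck between 0.061 and 0.108 m and z of board_mid in the frame of deck above 0.008 m), for 0.2 s.
At the end, for the whole second after the job is handed in: The board lies flat (within 0.02 rad) on the deck with its underside within about 2 mm of it, square in the frame (within 0.1 rad), tongue under the lip (60 to 107 mm from the deck's centre along x), the catch sprung out over its near edge (within 2 mm of fully out), at rest (angle between board_mid's own z axis and vertical below 0.02 rad and angle between the x axis of board_mid and the x axis of deck, either way round below 0.1 rad and x of board_tongue in the frame of deck between 0.06 and 0.107 m and z of board_tongue in the frame of deck below 0.003 m and z of board_mid in the frame of deck below 0.007 m and value of joint catch below 0.002 m and linear speed of board below 0.01 m/s); the robot touches nothing.
It fails at once if the board is forced: more than 25 N between board and warmer while it is still angled (over 0.04 rad), or more than 50 N (a hard slam) as it comes down flat ((contact force between board and warmer above 25 N and angle between board_mid's own z axis and vertical above 0.04 rad) or contact force between board and warmer above 50 N).
It fails at once if the robot pushes the warmer with more than 25 N (contact force between any of the fingers, the arm and warmer above 25 N).
It fails at once if a bystander is moved by more than 20 mm (distance of any of jar, reagent, tipbox from where it was at the start of the episode above 0.02 m).
It also fails if it takes over 64 s, if anything falls off the work surface, if the arm or the gripper's body presses on something with over 40 N, if the wrist force passes 120 N, or if a joint passes its speed limit or range.

ROBOT

A 6-joint arm with a two-finger parallel gripper is mounted at the origin on the work surface. World frame = base frame: x ahead of the robot, y to its left, z up, the work surface at z = 0. Lengths are in m, angles in degrees, forces in N, time in s.
With the tool pointing down it reaches from about 0.4 to 0.825 m from the base axis. Payload 7 kg.
Tool frame: the origin (TCP) lies between the finger pads; the fingertips stand 11 mm ahead of it and the grasp point (between the pads) lies 8 mm behind it; z points along the fingers, y is the direction in which the jaws open and shut (so a half turn about z gives the same grasp; the last joint's range is limited). The gripper opens to 88 mm and grips with 3 to 60 N. Pads are 19 mm wide; open, the fingers measure 130 mm over their backs; the gripper's body (78 mm by 193 mm) begins 47 mm behind the grasp point.
Start: joints at [82.569, 20.546, 0.682, 0, -70.136, -16.507], TCP at [0.274, 0.617, 0.204] pointing down, gripper open.
Joint ranges: [-176.03, 176.03], [-82.01, 121.73], [-58.28, 71.71], [-173.87, 95.51], [-174.79, -0.11], [-173.66, 173.66]. Speed limits (degrees/s): [136.94, 136.94, 172.46, 180, 180, 180].

INTERFACE

Orientations are given as [roll, pitch, yaw] about the fixed x, y, z axes, in that order (R = Rz(yaw) Ry(pitch) Rx(roll)).
In Python, from plant import r gives the robot as it stands.
- The arm moves only by the shell command python3 -m inch 'ROWS' [OPENING] [FORCE]. ROWS is JSON, a list of rows, each an object of numbers: "x", "y", "z": the shift along the tool's x, y, z as a fraction of full scale; "yaw": the turn about the tool's z as a fraction of full scale. In form: [{"x": .., "y": .., "z": .., "yaw": ..}, ...]. A call has 1 to 5 rows; each row shifts and turns the pose as measured when the row begins, along the tool's axes as they then stand; what a row does not reach is not made up. Full scale, the value 1, is 0.025 m for a shift and 4 degrees for a turn. A row lasts 1/12 s, in which the tool goes at most 41.7 mm and 7.16 degrees, less where a joint would pass 70% of its speed; a pose out of reach is approached as far as the arm can. A call with a number of a shift or a turn outside -1 to 1 is refused whole. A call with a gripper value outside its range is refused whole. OPENING is the opening, from -1 (shut) to 1 (fully open), set as the call begins (- or left out, the last holds). The fingers move at their own pace and stop on an object; FORCE is the grip in N (left out, the last holds). Time passes only in rows, so rows that do not move let the fingers close. It gives the time, the measured TCP pose, the force and the opening at its end, in the units of the state.
- r.get_state(): the state, without advancing time (a new reading comes with each control period).
- r.capture(name): name is "scene" or "top"; returns (picture, depth): 384x512x3 uint8, red, green, blue; 384x512 float32, m along the optical axis (not along the pixel's ray), 0 where there is no reading.
- r.camera_info(name): a dict with "mtx" (3x3 intrinsics, pixels), "pose" (4x4, takes a point from camera to world coordinates). Camera axes: x right, y down, z forward; pixel columns grow to the right and rows downward; lengths in m; the calibration is good to about 2 mm. A picture is of the moment at which its call begins. camera_info takes no time and is no camera call.
- r.close_job(): hands the job in, once; it reports no verdict.
The state is a dict: "time_s": time; "joints": joint angles; "qd": joint speeds; "joint_torque": joint torques, N m; "tcp_pos": TCP position; "eef_rot": TCP orientation; "contact_force": force on the tool from outside, world axes, zero at the start; "moment": the same for the moment, N m; "gripper_width": finger opening in m.
Only numpy, scipy, OpenCV 4.12 (cv2) and the standard library are available. Lean on these libraries where they do the work, as an engineer would, in place of code of your own. Each camera call takes 0.05 s, during which the arm holds its last target. There are 200 camera calls.

## Working session

There is one attempt and no reset: what is moved stays moved. The work goes in short steps, Python scripts to look and compute and a shell command to move; the robot and the scene stay as the last step left them, time stands still between calls to the robot, and variables do not carry over. Pictures are saved under pics/ and viewed, about 8 in all and at most 12, crops included, and the job is handed in when it is done.

```bash
mkdir -p pics; ls; cat > h.py <<'E'
from plant import r
import numpy as np, cv2
def cap(n,out=None):
    im,d=r.capture(n)
    if out: cv2.imwrite('pics/'+out,im[:,:,::-1])
    c=r.camera_info(n); return im,d,np.array(c['mtx']),np.array(c['pose'])
def ray(K,P,uv,z):
    uv=np.atleast_2d(np.float64(uv)); d=np.c_[uv,np.ones(len(uv))]@np.linalg.inv(K).T@P[:3,:3].T
    o=P[:3,3]; return o+d*((z-o[2])/d[:,2])[:,None]
def cloud(d,K,P):
    v,u=np.mgrid[:d.shape[0],:d.shape[1]]; p=np.stack([u*d,v*d,d],-1)@np.linalg.inv(K).T
    return p@P[:3,:3].T+P[:3,3]
E
python3 - <<'E'
from h import *
print(r.get_state())
for n in('top','scene'):
    im,d,K,P=cap(n,n+'0.png'); np.savez(n+'0.npz',im=im,d=d,K=K,P=P); print(K,P.round(3))
E
```

```text
pics
{'time_s': 0.0, 'joints': array([ 8.25676276e+01,  2.05902965e+01,  6.32817874e-01, -1.87008676e-02,
       -7.01344856e+01, -1.65077432e+01]), 'qd': array([ 0.11451314, -0.06871246, -0.01283414,  0.02365225, -0.06630935,
        0.03939968]), 'joint_torque': array([-6.58156641e-04, -5.82721889e+01,  2.93062556e+01,  6.99729234e+00,
        6.75067960e-03, -1.48849299e-04]), 'tcp_pos': array([0.27371704, 0.61644028, 0.20353276]), 'eef_rot': array([ 1.79906831e+02, -9.27817584e-03, -2.39464770e+01]), 'contact_force': array([-0.0431399 ,  0.82184631,  0.09794488]), 'moment': array([ 0.01068162, -0.00968257, -0.01333163]), 'gripper_width': 0.0877969924033755}
[[380.94083772   0.         260.145381  ]
 [  0.         380.94083772 187.98701187]
 [  0.           0.           1.        ]] [[-0.006 -0.988  0.154  0.456]
 [-1.     0.003 -0.021  0.011]
 [ 0.02  -0.154 -0.988  1.18 ]
 [ 0.     0.     0.     1.   ]]
[[361.58922371   0.         254.61352192]
 [  0.         361.58922371 192.39719109]
 [  0.           0.           1.        ]] [[ 0.516  0.536 -0.668  1.308]
 [ 0.856 -0.307  0.416 -0.427]
 [ 0.017 -0.787 -0.617  0.667]
 [ 0.     0.     0.     1.   ]]
```

View pics/top0.png

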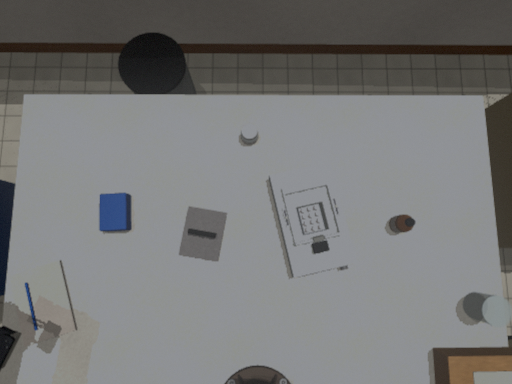

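View pics/scene0.png

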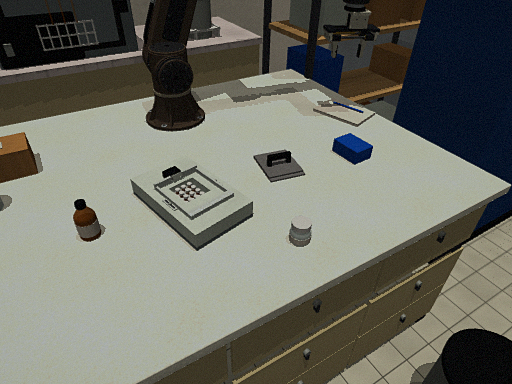

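```bash
python3 - <<'E'
from h import *
t=np.load('top0.npz'); im,d,K,P=[t[k] for k in('im','d','K','P')]
a=cv2.resize(im[195:270,165:240],None,fx=5,fy=5,interpolation=cv2.INTER_CUBIC)
b=cv2.resize(im[170:285,255:370],None,fx=3.26,fy=3.26,interpolation=cv2.INTER_CUBIC)[:375]
s=np.load('scene0.npz')['im']
c=cv2.resize(s[135:195,240:320],None,fx=5,fy=5,interpolation=cv2.INTER_CUBIC)
e=cv2.resize(s[155:215,145:225],None,fx=5,fy=5,interpolation=cv2.INTER_CUBIC)
h=np.hstack
o=np.vstack([h([a,b[:,:375]]),h([c,e])[:225*0+300,:750]])[:600*2]
o=np.clip(o.astype(float)*1.3,0,255).astype(np.uint8)
o=cv2.resize(o,None,fx=.88,fy=.88); print(o.shape)
cv2.imwrite('pics/crops.png',o[:,:,::-1])
C=cloud(d,K,P); z=C[...,2]*1000
g=im.astype(int)
# board mask by depth/colour
gray=g.mean(-1)
print(z[195:270:5,165:240:5].round(0).astype(int))
print(gray[195:270:5,165:240:5].round(0).astype(int))
E
```

```text
(594, 660, 3)
[[   1    4    1    6    1    2    4   -3    2    4    5    2    1    2
     5]
 [   2    4    0    0    0   -1    2   -2    0    0    1    0    3   -2
     0]
 [   0    2    1   -2    1    4    6    4    3    1   -1    1    1    2
     3]
 [   2    2   -6   -1    2    8    2    7    7    7    7    1    2   -2
     1]
 [   0   -4    4    2   -1   11   13    8   11    9   10    2   11    0
     1]
 [   4    0    0   -4    2   15   13   10   11   14   12   11   12   -1
    -2]
 [   1    0    3    1   12   10    7   10    8    8   14   10    1   -1
     3]
 [  -1    4    2   -1   12   51   48   48   11   12    9   13    2   -2
    -1]
 [   3    0    2    0   11   13   12    9   47   51   30   13    0    2
     4]
 [  -2    0    1    3    6   10   12   10   10   13   15   16    4    1
     2]
 [   1    1   -1    1   14   11   12   13   12   11    8   11    2    1
     4]
 [  -3    3 1180   16    9    9   11   12   13    9    8    3    0   -1
     0]
 [   0   -1    0    0    2   11   10   11   11    8    9    3    0    1
     4]
 [  -4    4    0    1    2    0    3    1    2
[... 360 characters left out ...]
6 145]
 [146 146 145 145 143 101 101 102 103 103 101 101 103 145 146]
 [145 145 146 146 129 102 101 103 103 103 100 104 110 145 144]
 [145 146 146 146 100 101 103 105 101 103 101 101 135 145 145]
 [146 145 147 145 101  51  49  81  94 101 101 102 145 144 143]
 [146 146 147 145 102  89  68  59  52  53  58 101 143 146 144]
 [145 146 146 142 100 101 101 101 102 101 100 102 145 144 146]
 [146 145 145 126 104 102 102 100 100 100 100 105 145 145 145]
 [146 146 147 101 100 102 100 101  98 102 103 128 145 146 146]
 [145 145 146 128 100 100 100 103  99 102 101 146 146 147 145]
 [146 145 145 147 146 146 145 145 129 128 102 145 145 147 146]
 [145 146 146 145 145 145 146 146 145 146 145 146 146 144 145]]
```

View pics/crops.png

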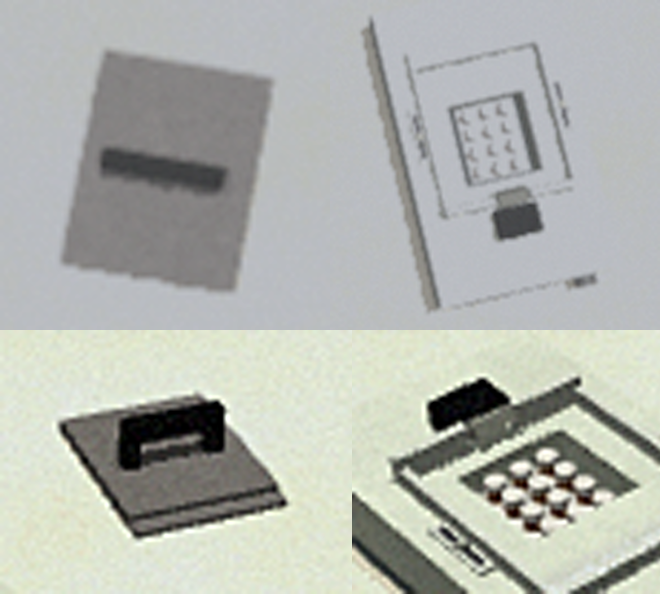

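```bash
python3 - <<'E'
from h import *
ds=[];ims=[]
for i in range(12):
    im,d,K,P=cap('top'); ds.append(np.where(d>.1,d,np.nan)); ims.append(im)
d=np.nanmedian(ds,0); im=np.mean(ims,0); np.savez('top1.npz',im=im,d=d,K=K,P=P)
C=cloud(np.nan_to_num(d),K,P); z=C[...,2]*1000
def rect(m,zz,name):
    m=cv2.morphologyEx(m.astype(np.uint8),cv2.MORPH_OPEN,np.ones((2,2)))
    cs,_=cv2.findContours(m,cv2.RETR_EXTERNAL,cv2.CHAIN_APPROX_NONE); c=max(cs,key=cv2.contourArea)
    f=np.zeros_like(m); cv2.drawContours(f,[c],-1,1,-1)
    v,u=np.nonzero(f); 
    pc=ray(K,P,np.c_[u,v],zz)[:,:2]
    R=cv2.minAreaRect((ray(K,P,c[:,0],zz)[:,:2]*1000).astype(np.float32))
    mu=pc.mean(0); w,V=np.linalg.eigh(np.cov((pc-mu).T)); a=np.degrees(np.arctan2(V[1],V[0]))
    print(name,'rect',np.round(R[0],1),np.round(R[1],1),round(R[2],2),'centroid',(mu*1000).round(1),'ext',np.sqrt(12*w)*1000,'ang',a.round(2))
    return mu,f
W=np.zeros(z.shape,bool);W[160:300,250:365]=1
B=np.zeros(z.shape,bool);B[190:275,165:240]=1
mw,fw=rect(W&(z>35)&(z<100),.055,'warmer')
g=im.mean(-1)
rect(B&(g<124),.010,'board'); rect(B&(z>30),.048,'bar')
rect(B&(g<75),.048,'bardark')
rect(W&(g<70),.075,'block?')
# board height profile along x
E
```

```text
warmer rect [ 535.  -169.8] [319.6 191.9] 12.7 centroid [ 536.  -169.3] ext [191.89881253 311.42503623] ang [ -77.03 -167.03]
board rect [496.3 158.6] [121.3 149.9] 80.02 centroid [495.8 158.9] ext [121.21555849 149.24970849] ang [-100.66  169.34]
bar rect [498.3 158. ] [81.4 13.9] 80.3 centroid [498.4 157.9] ext [14.05281314 82.34521934] ang [170.02  80.02]
bardark rect [494.1 158.2] [82.6 18.9] 79.76 centroid [494.5 157.9] ext [18.13112884 82.80547172] ang [169.66  79.66]
block? rect [ 454.  -185.7] [28.  43.5] 12.73 centroid [ 454.1 -185.5] ext [27.76573048 43.73252141] ang [-168.18  101.82]
```

```bash
python3 - <<'E'
from h import *
t=np.load('top1.npz'); d,K,P,im=t['d'],t['K'],t['P'],t['im']
C=cloud(np.nan_to_num(d),K,P)*1000; a=np.radians(12.9)
dx,dy=C[...,0]-535.6,C[...,1]+169.5
X=dx*np.cos(a)+dy*np.sin(a); Y=-dx*np.sin(a)+dy*np.cos(a); Z=C[...,2]-55
g=im.mean(-1)
for nm,lo,hi in(('catch',-14,14),('posts',25,60),('posts-',-60,-25),('mid',-60,60)):
    print(nm)
    for x in range(-120,130,3 if nm!='mid' else 300):
        if -42<x<75: continue
        m=(X>x)&(X<x+3)&(Y>lo)&(Y<hi)
        if m.sum(): print((x+1.5,round(np.median(Z[m]),1),round(g[m].mean())),end=' ')
    print()
s=r.get_state(); print(s['time_s'],s['tcp_pos'],s['eef_rot'])
E
```

```text
catch
(-118.5, np.float64(1.1), 146) (-115.5, np.float64(1.2), 146) (-112.5, np.float64(1.1), 146) (-109.5, np.float64(1.2), 146) (-106.5, np.float64(1.0), 146) (-103.5, np.float64(1.2), 146) (-100.5, np.float64(0.9), 146) (-97.5, np.float64(1.2), 130) (-94.5, np.float64(0.7), 90) (-91.5, np.float64(20.9), 57) (-88.5, np.float64(21.2), 55) (-85.5, np.float64(21.2), 55) (-82.5, np.float64(20.8), 55) (-79.5, np.float64(20.8), 55) (-76.5, np.float64(21.2), 55) (-73.5, np.float64(21.1), 55) (-70.5, np.float64(21.2), 55) (-67.5, np.float64(21.4), 57) (-64.5, np.float64(20.6), 86) (-61.5, np.float64(1.7), 103) (-58.5, np.float64(19.0), 104) (-55.5, np.float64(20.4), 105) (-52.5, np.float64(21.7), 102) (-49.5, np.float64(21.4), 95) (-46.5, np.float64(15.4), 119) (-43.5, np.float64(0.7), 144) (-40.5, np.float64(1.5), 146) (76.5, np.float64(0.2), 146) (79.5, np.float64(0.7), 146) (82.5, np.float64(0.9), 146) (85.5, np.float64(0.4), 146) (88.5, np.float64(1.6), 145) (91.5, np.float64(1.3), 127) (94.5, np.float64(11.8), 132) (97.5, np.float64(13.4), 147) (100.5, np.float64(13.9), 146) (103.5, n
[... 2512 characters left out ...]
 145) (76.5, np.float64(1.3), 145) (79.5, np.float64(1.2), 145) (82.5, np.float64(0.8), 146) (85.5, np.float64(1.4), 146) (88.5, np.float64(1.5), 142) (91.5, np.float64(1.1), 125) (94.5, np.float64(12.0), 133) (97.5, np.float64(13.8), 147) (100.5, np.float64(13.5), 147) (103.5, np.float64(13.8), 147) (106.5, np.float64(13.5), 147) (109.5, np.float64(13.8), 147) (112.5, np.float64(13.4), 147) (115.5, np.float64(1.2), 147) (118.5, np.float64(1.4), 147) (121.5, np.float64(1.0), 147) (124.5, np.float64(1.3), 147) (127.5, np.float64(1.0), 147) (130.5, np.float64(1.0), 147) 
mid
(-118.5, np.float64(1.1), 146) 
0.7 [0.27387615 0.61691145 0.20447674] [-1.79999084e+02 -2.50528452e-05 -2.39356077e+01]
```

```bash
python3 -m inch '[{"yaw":-0.9},{"yaw":-0.9},{"yaw":-0.9},{"yaw":-0.8}]' 1; python3 -m inch '[{"x":0.73,"y":1},{"x":0.73,"y":1},{"x":0.73,"y":1},{"x":0.73,"y":1},{"x":0.73,"y":1}]'; python3 -m inch '[{"x":0.73,"y":1},{"x":0.73,"y":1},{"x":0.73,"y":1},{"x":0.73,"y":1},{"x":0.73,"y":1}]';python3 -m inch '[{"x":0.73,"y":1},{"x":0.73,"y":1},{"x":0.73,"y":1},{"x":0.73,"y":1},{}]'
cat >> h.py <<'E'
def to(p,yaw):
    "rows sums (units) from state to world p (m), yaw deg; shifts in current tool axes"
    from scipy.spatial.transform import Rotation as R
    s=r.get_state(); q=R.from_euler('xyz',s['eef_rot'],degrees=True)
    print('t',s['time_s'],'tcp',(s['tcp_pos']*1000).round(1),s['eef_rot'].round(2),'F',s['contact_force'].round(2),'M',s['moment'].round(2),'w',s['gripper_width'])
    print('units',(q.inv().apply(np.array(p)-s['tcp_pos'])/.025).round(2),'yaw',round(-(yaw-s['eef_rot'][2])/4,2))
E
python3 -c "
from h import *
to([.4975,.1582,.2],-10)"
```

```text
t 0.7 tcp [273.9 616.9 204.5] [-180.     -0.    -23.94] F [ 0.13  0.12 -0.02] M [-0.01 -0.03 -0.04] w 0.08774511940441002
units [15.62 13.14  0.18] yaw -3.48validation failed for argument at $[0]...
validation failed for argument at $[0]...
validation failed for argument at $[0]...
validation failed for argument at $[0]...
```

```bash
python3 -m inch '[{"x":0,"y":0,"z":0,"yaw":-0.9},{"x":0,"y":0,"z":0,"yaw":-0.9},{"x":0,"y":0,"z":0,"yaw":-0.9},{"x":0,"y":0,"z":0,"yaw":-0.8}]' 1
python3 -c "
from h import *
to([.4975,.1582,.2],-10)"
```

```text
time_s: 1.03
tcp_pos: [0.2739, 0.6169, 0.2046]
eef_rot: [-180.0, 0.0, -9.5]
contact_force: [0.4, 0.5, -0.7]
gripper_width: 0.0875
t 1.0333 tcp [273.9 616.9 204.6] [-179.99    0.     -9.47] F [ 0.43  0.51 -0.72] M [-0.02  0.04  0.05] w 0.08753029063205804
units [11.84 16.62  0.18] yaw 0.13
```

```bash
A='true'
python3 -m inch '[{"x":0.7,"y":1,"z":0,"yaw":0.13},{"x":0.7,"y":1,"z":0,"yaw":0},{"x":0.7,"y":1,"z":0,"yaw":0},{"x":0.7,"y":1,"z":0,"yaw":0},{"x":0.7,"y":1,"z":0,"yaw":0}]'
python3 -m inch '[{"x":0.7,"y":1,"z":0,"yaw":0},{"x":0.7,"y":1,"z":0,"yaw":0},{"x":0.7,"y":1,"z":0,"yaw":0},{"x":0.7,"y":1,"z":0,"yaw":0},{"x":0.7,"y":1,"z":0,"yaw":0}]'
python3 -m inch '[{"x":0.7,"y":1,"z":0,"yaw":0},{"x":0.7,"y":1,"z":0,"yaw":0},{"x":0.7,"y":1,"z":0,"yaw":0},{"x":0.7,"y":1,"z":0,"yaw":0},{"x":0,"y":0,"z":0,"yaw":0}]'
python3 -c "
from h import *
to([.4975,.1582,.1],-10)"
```

```text
time_s: 1.45
tcp_pos: [0.3385, 0.479, 0.2024]
eef_rot: [180.0, -0.0, -9.4]
contact_force: [0.3, 0.5, -0.1]
gripper_width: 0.0879
time_s: 1.87
tcp_pos: [0.4065, 0.3344, 0.2034]
eef_rot: [-179.9, -0.1, -9.3]
contact_force: [0.5, 0.0, 0.2]
gripper_width: 0.0878
time_s: 2.28
tcp_pos: [0.4621, 0.2151, 0.2051]
eef_rot: [-179.8, -0.2, -9.4]
contact_force: [-0.1, -0.2, -0.8]
gripper_width: 0.0873
t 2.2833 tcp [462.1 215.1 205.1] [-1.7978e+02 -1.7000e-01 -9.3900e+00] F [-0.12 -0.25 -0.82] M [ 0.01  0.06 -0.03] w 0.08730429447782963
units [1.75 2.03 4.2 ] yaw 0.15
```

```bash
python3 -m inch '[{"x":0.6,"y":0.7,"z":0.8,"yaw":0.15},{"x":0.6,"y":0.7,"z":0.9,"yaw":0},{"x":0.5,"y":0.6,"z":0.9,"yaw":0},{"x":0,"y":0,"z":0.8,"yaw":0},{"x":0,"y":0,"z":0.8,"yaw":0}]'
python3 - <<'E'
from h import *
to([.4975,.1582,.031],-10)
a=cap('top')[0]; b=cap('scene')[0]
f=lambda i:cv2.resize(i,(400,400),interpolation=cv2.INTER_CUBIC)
cv2.imwrite('pics/g1.png',np.hstack([f(a[180:290,150:260]),f(b[100:200,230:330])])[:,:,::-1])
E
```

```text
time_s: 2.7
tcp_pos: [0.5026, 0.1575, 0.1035]
eef_rot: [-179.1, -0.8, -10.2]
contact_force: [0.9, -0.0, -0.9]
gripper_width: 0.0877
t 2.7 tcp [502.6 157.5 103.5] [-179.13   -0.8   -10.17] F [ 0.91 -0.03 -0.88] M [ 0.01  0.08 -0.01] w 0.08772635045396684
units [-0.25  0.05  2.9 ] yaw -0.04
```

View pics/g1.png

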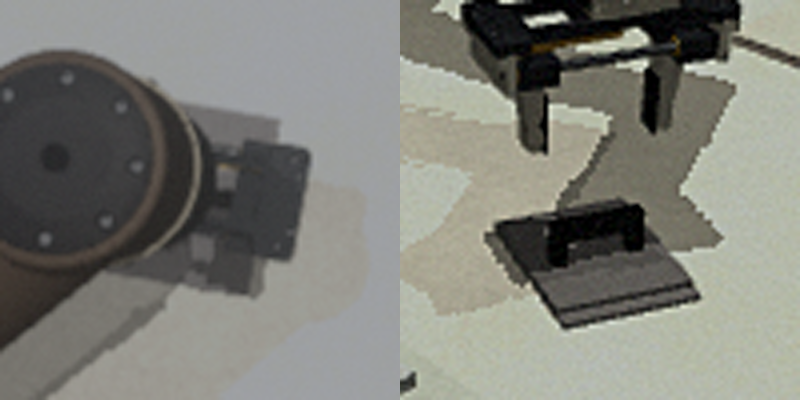

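```bash
python3 -m inch '[{"x":-0.15,"y":0.03,"z":0.5,"yaw":0},{"x":-0.1,"y":0,"z":0.5,"yaw":0},{"x":0,"y":0,"z":0.5,"yaw":0},{"x":0,"y":0,"z":0.5,"yaw":0},{"x":0,"y":0,"z":0,"yaw":0}]'
python3 - <<'E'
from h import *
to([.4975,.1582,.031],-10)
E
```

```text
time_s: 3.22
tcp_pos: [0.4973, 0.1608, 0.0556]
eef_rot: [-179.2, -0.8, -10.0]
contact_force: [0.1, -0.0, 0.2]
gripper_width: 0.0876
t 3.2167 tcp [497.3 160.8  55.6] [-179.18   -0.83   -9.98] F [ 0.14 -0.02  0.22] M [-0.11  0.17 -0.01] w 0.08762716463630867
units [0.01 0.12 0.98] yaw 0.0
```

```bash
python3 -m inch '[{"x":0,"y":0.12,"z":0,"yaw":0},{"x":0,"y":0,"z":0.35,"yaw":0},{"x":0,"y":0,"z":0.35,"yaw":0},{"x":0,"y":0,"z":0.28,"yaw":0},{"x":0,"y":0,"z":0,"yaw":0}]'
python3 - <<'E'
from h import *
to([.4975,.1582,.031],-10)
E
```

```text
time_s: 3.63
tcp_pos: [0.4998, 0.1608, 0.0342]
eef_rot: [-178.9, -1.1, -9.8]
contact_force: [-0.4, -0.6, -0.2]
gripper_width: 0.0873
t 3.6333 tcp [499.8 160.8  34.2] [-178.9    -1.14   -9.85] F [-0.38 -0.62 -0.16] M [-0.12  0.14  0.02] w 0.08732150910578908
units [-0.08  0.12  0.12] yaw 0.04
```

```bash
python3 -m inch '[{"x":-0.08,"y":0.1,"z":0.1,"yaw":0},{"x":0,"y":0,"z":0,"yaw":0}]'
python3 -m inch '[{"x":0,"y":0,"z":0,"yaw":0},{"x":0,"y":0,"z":0,"yaw":0},{"x":0,"y":0,"z":0,"yaw":0},{"x":0,"y":0,"z":0,"yaw":0},{"x":0,"y":0,"z":0,"yaw":0}]' 0.6 25
python3 -m inch '[{"x":0,"y":0,"z":0,"yaw":0},{"x":0,"y":0,"z":0,"yaw":0},{"x":0,"y":0,"z":0,"yaw":0},{"x":0,"y":0,"z":0,"yaw":0},{"x":0,"y":0,"z":0,"yaw":0}]'
python3 -m inch '[{"x":0,"y":0,"z":-0.3,"yaw":0},{"x":0,"y":0,"z":-0.5,"yaw":0},{"x":0,"y":0,"z":-0.5,"yaw":0},{"x":0,"y":0,"z":-0.5,"yaw":0},{"x":0,"y":0,"z":0,"yaw":0}]'
```

```text
time_s: 3.8
tcp_pos: [0.4972, 0.1584, 0.031]
eef_rot: [-178.9, -1.1, -9.8]
contact_force: [0.1, -0.8, -0.3]
gripper_width: 0.0876
time_s: 4.22
tcp_pos: [0.4976, 0.1584, 0.0316]
eef_rot: [-178.9, -1.1, -9.8]
contact_force: [-0.2, -0.6, -0.6]
gripper_width: 0.071
time_s: 4.63
tcp_pos: [0.4979, 0.1587, 0.032]
eef_rot: [-178.9, -1.2, -9.8]
contact_force: [-0.6, 0.5, 0.1]
gripper_width: 0.07
time_s: 5.05
tcp_pos: [0.4962, 0.1573, 0.0796]
eef_rot: [-179.0, -1.1, -9.8]
contact_force: [0.8, 0.1, 0.8]
gripper_width: 0.0698
```

```bash
python3 - <<'E'
from h import *
a=cap('top')[0]; b=cap('scene')[0]
cv2.imwrite('pics/g2.png',cv2.resize(b[80:210,200:360],(800,650)[:2],interpolation=cv2.INTER_CUBIC)[:600,:,::-1])
E
```

```text
(no output)
```

View pics/g2.png

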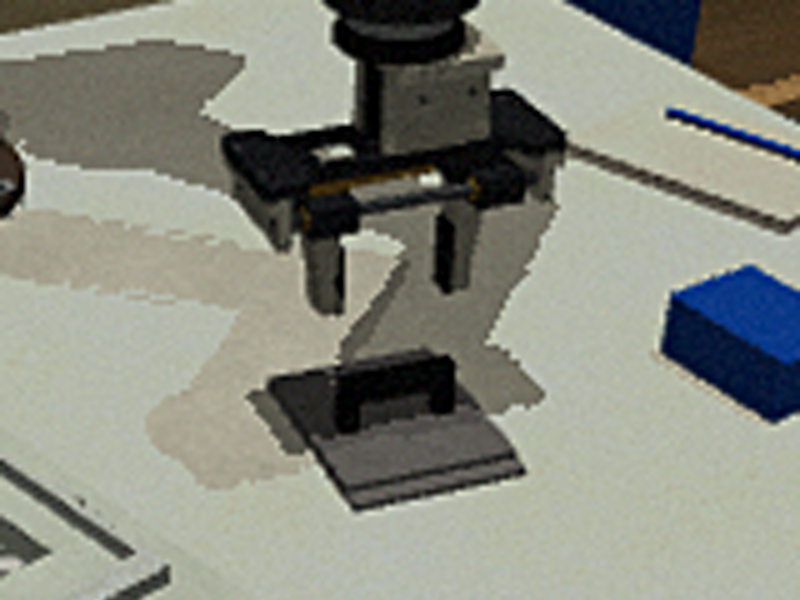

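```bash
python3 - <<'E'
from h import *
for n in('scene',):
    D=[]
    for i in range(5):
        im,d,K,P=cap(n); D.append(np.where(d>.1,d,np.nan))
    d=np.nanmedian(D,0); C=cloud(np.nan_to_num(d),K,P)*1000
    g=im.mean(-1); Z=C[...,2]
    reg=(abs(C[...,0]-497)<110)&(abs(C[...,1]-158)<110)
    a=np.radians(-10); dx,dy=C[...,0]-497.5,C[...,1]-158.2
    X=dx*np.cos(a)+dy*np.sin(a);Y=-dx*np.sin(a)+dy*np.cos(a)
    for lo,hi in((5,20),(30,38),(42,47),(47,55),(66,76),(76,86),(86,100)):
        m=reg&(Z>lo)&(Z<hi)
        if m.sum()>5: print(lo,hi,m.sum(),'X',np.percentile(X[m],[2,25,50,75,98]).round(),'Y',np.percentile(Y[m],[2,25,50,75,98]).round())
        for sgn in(-1,1):
            k=m&(Y*sgn>0)
            if k.sum()>3: print('   ',sgn,k.sum(),np.median(X[k]).round(1),np.median(Y[k]).round(1),Y[k].min().round(1),Y[k].max().round(1))
to([.4975,.1582,.1],-10)
E
```

```text
5 20 690 X [-71. -15.  14.  41.  63.] Y [-53. -32.  -2.  31.  64.]
    -1 357 8.7 -31.2 -54.2 -0.2
    1 333 19.8 32.2 0.3 67.4
30 38 49 X [-1.  8.  8.  9. 10.] Y [-33. -16.   5.  22.  44.]
    -1 22 8.2 -19.6 -33.5 -1.8
    1 27 8.6 22.0 1.0 44.2
42 47 73 X [-4.  0.  5.  8.  9.] Y [-32. -16.   5.  26.  44.]
    -1 32 6.5 -17.5 -33.3 -2.5
    1 41 5.3 22.8 0.1 44.6
86 100 6 X [-10.  -1.   6.   7.   8.] Y [-49. -44.  -3.  34.  39.]
t 5.4 tcp [494.4 156.2  76.2] [-179.2    -0.87   -9.86] F [-0.19  0.42 -0.94] M [-0.08  0.05 -0.03] w 0.0701890572439807
units [ 0.12 -0.11 -0.95] yaw 0.04
```

```bash
python3 - <<'E'
from h import *
def an(d,K,P,nm):
    C=cloud(d,K,P)*1000; Z=C[...,2]
    a=np.radians(-10); dx,dy=C[...,0]-497.5,C[...,1]-158.2
    X=dx*np.cos(a)+dy*np.sin(a);Y=-dx*np.sin(a)+dy*np.cos(a)
    reg=(abs(X)<90)&(abs(Y)<90)
    for lo,hi in((5,20),(30,55),(60,100)):
        m=reg&(Z>lo)&(Z<hi)
        if m.sum()>3: print(nm,lo,m.sum(),'X',np.percentile(X[m],[1,50,99]).round(1),'Y',np.percentile(Y[m],[1,50,99]).round(1))
t=np.load('scene0.npz'); an(t['d'],t['K'],t['P'],'s0')
t=np.load('top0.npz'); an(t['d'],t['K'],t['P'],'t0')
im,d,K,P=cap('scene'); an(d,K,P,'s1')
im,d,K,P=cap('top'); an(d,K,P,'t1')
E
```

```text
s0 5 696 X [-72.7  15.6  70.9] Y [-53.4  -1.7  65.3]
s0 30 149 X [-3.8  7.2 12.5] Y [-34.    2.7  44.7]
t0 5 1807 X [-71.1  -5.7  77. ] Y [-56.7   2.9  63.7]
t0 30 135 X [-3.5  3.2 10.1] Y [-35.5   2.7  43.2]
s1 5 697 X [-72.9  14.9  67.3] Y [-54.   -2.8  65.5]
s1 30 145 X [-4.3  6.8 12.1] Y [-33.4   3.6  44.3]
s1 60 6 X [-2.5  6.   8.5] Y [-51.8  -2.6  42.8]
t1 5 512 X [-73.6  39.1  83.4] Y [-73.7 -19.   36.3]
t1 30 7 X [-3.1  0.2  8.7] Y [-29.1 -27.8 -25.7]
```

```bash
python3 - <<'E'
from h import *
t=np.load('scene0.npz'); K,P=t['K'],t['P']
print((ray(K,P,[[265,142],[290.6,138]],.065)*1000).round(1))
t=np.load('top1.npz'); im,d,K,P=[t[k] for k in('im','d','K','P')]
C=cloud(np.nan_to_num(d),K,P); z=C[...,2]*1000; g=im.mean(-1)
def rect(m,zz,nm):
    m=m.astype(np.uint8); n,l,s,_=cv2.connectedComponentsWithStats(m); k=1+np.argmax(s[1:,4])
    c=max(cv2.findContours((l==k).astype(np.uint8),cv2.RETR_EXTERNAL,cv2.CHAIN_APPROX_NONE)[0],key=len)
    f=np.zeros_like(m); cv2.drawContours(f,[c],-1,1,-1); v,u=np.nonzero(f)
    pc=ray(K,P,np.c_[u,v],zz)[:,:2]*1000; mu=pc.mean(0); w,V=np.linalg.eigh(np.cov((pc-mu).T))
    print(nm,mu.round(1),np.sqrt(12*w).round(1),np.degrees(np.arctan2(V[1],V[0])).round(2), cv2.minAreaRect((ray(K,P,c[:,0],zz)[:,:2]*1000).astype(np.float32)))
W=np.zeros(z.shape,bool);W[160:300,250:365]=1
B=np.zeros(z.shape,bool);B[190:275,165:240]=1
rect(W&(z>35)&(z<100),.055,'warmer');rect(B&(g<124),.010,'board');rect(B&(z>35),.048,'bar');rect(W&(g<70),.075,'block')
E
```

```text
[[443.6 146.6  65. ]
 [463.5 235.6  65. ]]
warmer [ 538.9 -166.4] [192.  311.8] [ -77.02 -167.02] ((537.90478515625, -166.90670776367188), (319.9496154785156, 191.9696044921875), 12.739837646484375)
board [498.9 162. ] [121.3 149.4] [-100.38  169.62] ((499.3207092285156, 161.72140502929688), (121.32754516601562, 150.00852966308594), 80.0523681640625)
bar [501.4 161.2] [14.1 81.8] [170.07  80.07] ((501.2591857910156, 161.23106384277344), (80.94134521484375, 13.903300285339355), 80.30096435546875)
block [ 457.1 -182.7] [28.  43.6] [-168.48  101.52] ((457.354736328125, -182.6055145263672), (28.77109718322754, 43.392662048339844), 14.380355834960938)
```

```bash
python3 - <<'E'
from h import *
D=[]
for i in range(3):
    im,d,K,P=cap('scene'); D.append(np.where(d>.1,d,np.nan))
d=np.nanmedian(D,0); C=cloud(np.nan_to_num(d),K,P)*1000
for u in (264,266,268,289,291):
    print(u,[tuple(C[v,u].round().astype(int)) for v in range(126,150,2)])
to([.5,.161,.031],-10)
E
```

```text
264 [(np.int64(520), np.int64(90), np.int64(173)), (np.int64(497), np.int64(105), np.int64(152)), (np.int64(496), np.int64(106), np.int64(144)), (np.int64(496), np.int64(107), np.int64(137)), (np.int64(497), np.int64(107), np.int64(131)), (np.int64(497), np.int64(107), np.int64(124)), (np.int64(498), np.int64(106), np.int64(118)), (np.int64(495), np.int64(108), np.int64(109)), (np.int64(496), np.int64(108), np.int64(102)), (np.int64(356), np.int64(201), np.int64(-3)), (np.int64(370), np.int64(192), np.int64(-2)), (np.int64(382), np.int64(184), np.int64(-1))]
266 [(np.int64(521), np.int64(96), np.int64(172)), (np.int64(497), np.int64(113), np.int64(150)), (np.int64(496), np.int64(114), np.int64(143)), (np.int64(497), np.int64(113), np.int64(136)), (np.int64(499), np.int64(112), np.int64(131)), (np.int64(492), np.int64(117), np.int64(119)), (np.int64(499), np.int64(113), np.int64(116)), (np.int64(495), np.int64(116), np.int64(107)), (np.int64(498), np.int64(114), np.int64(102)), (np.int64(361), np.int64(206), np.int64(-2)), (np.int64(375), np.int64(197), np.int64(-1)), (np.int64(385), 
[... 1171 characters left out ...]
np.int64(194), np.int64(143)), (np.int64(510), np.int64(197), np.int64(134)), (np.int64(513), np.int64(195), np.int64(129)), (np.int64(511), np.int64(198), np.int64(120)), (np.int64(511), np.int64(199), np.int64(113)), (np.int64(512), np.int64(198), np.int64(106)), (np.int64(513), np.int64(199), np.int64(100)), (np.int64(381), np.int64(303), np.int64(-3)), (np.int64(393), np.int64(294), np.int64(-3)), (np.int64(406), np.int64(285), np.int64(-2)), (np.int64(418), np.int64(276), np.int64(-1)), (np.int64(429), np.int64(268), np.int64(-1))]
t 5.65 tcp [494.7 156.4  76.6] [-179.18   -0.9    -9.85] F [-0.27  0.04 -0.39] M [-0.06  0.03  0.05] w 0.07012447050622768
units [ 0.15 -0.19  1.83] yaw 0.04
```

```bash
python3 -m inch '[{"x":0.15,"y":-0.1,"z":0,"yaw":0},{"x":0.1,"y":-0.1,"z":0,"yaw":0},{"x":0,"y":0,"z":0.3,"yaw":0},{"x":0,"y":0,"z":0.3,"yaw":0},{"x":0,"y":0,"z":0.3,"yaw":0}]' 1
python3 -m inch '[{"x":0,"y":0,"z":0.3,"yaw":0},{"x":0,"y":0,"z":0.2,"yaw":0},{"x":0,"y":0,"z":0,"yaw":0}]'
python3 - <<'E'
from h import *
to([.5013,.1612,-.002],-10)
E
```

```text
time_s: 6.07
tcp_pos: [0.5043, 0.1619, 0.0539]
eef_rot: [-179.0, -1.0, -9.8]
contact_force: [0.6, 0.5, -0.3]
gripper_width: 0.0869
time_s: 6.32
tcp_pos: [0.5028, 0.1609, 0.037]
eef_rot: [-179.2, -0.8, -9.9]
contact_force: [-1.0, 0.2, -0.9]
gripper_width: 0.0877
t 6.3167 tcp [502.8 160.9  37. ] [-179.23   -0.84   -9.87] F [-0.97  0.21 -0.95] M [-0.07  0.13  0.02] w 0.08771009014201878
units [-0.08  0.02  1.56] yaw 0.03
```

Tips now about 10 mm above the bar; descend in small steps watching force.

```bash
python3 -m inch '[{"x":-0.06,"y":0,"z":0.25,"yaw":0},{"x":0,"y":0,"z":0.25,"yaw":0},{"x":0,"y":0,"z":0,"yaw":0}]'
python3 -m inch '[{"x":0,"y":0,"z":0.25,"yaw":0},{"x":0,"y":0,"z":0.2,"yaw":0},{"x":0,"y":0,"z":0,"yaw":0}]'
python3 - <<'E'
from h import *
to([.5013,.1612,-.002],-10)
im,d,K,P=cap('scene'); cv2.imwrite('pics/g3.png',cv2.resize(im[90:200,220:340],(720,600)[:2],interpolation=cv2.INTER_CUBIC)[:,:,::-1])
E
```

```text
time_s: 6.57
tcp_pos: [0.5011, 0.1611, 0.0228]
eef_rot: [-179.3, -0.8, -9.9]
contact_force: [0.3, 0.5, 0.7]
gripper_width: 0.088
time_s: 6.82
tcp_pos: [0.5014, 0.1613, 0.0105]
eef_rot: [-179.3, -0.8, -9.9]
contact_force: [0.2, -0.5, -0.3]
gripper_width: 0.0873
t 6.8167 tcp [501.4 161.3  10.5] [-179.25   -0.82   -9.86] F [ 0.25 -0.55 -0.3 ] M [-0.1   0.05  0.03] w 0.08729281824535429
units [-0.01  0.01  0.5 ] yaw 0.03
```

View pics/g3.png

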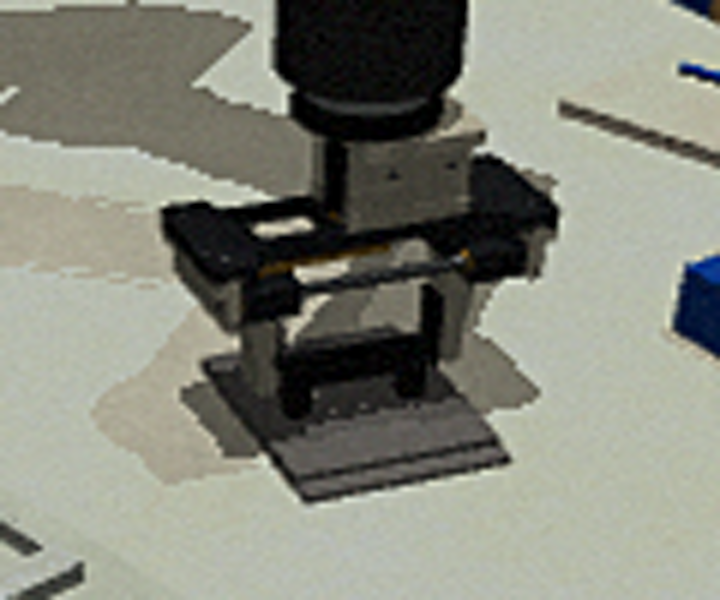

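```bash
python3 -m inch '[{"x":0,"y":0,"z":0.2,"yaw":0},{"x":0,"y":0,"z":0.2,"yaw":0},{"x":0,"y":0,"z":0,"yaw":0}]'
python3 -m inch '[{"x":0,"y":0,"z":0,"yaw":0},{"x":0,"y":0,"z":0,"yaw":0},{"x":0,"y":0,"z":0,"yaw":0},{"x":0,"y":0,"z":0,"yaw":0},{"x":0,"y":0,"z":0,"yaw":0}]' 0.6 25
python3 -m inch '[{"x":0,"y":0,"z":0,"yaw":0},{"x":0,"y":0,"z":-0.2,"yaw":0},{"x":0,"y":0,"z":-0.3,"yaw":0},{"x":0,"y":0,"z":-0.4,"yaw":0},{"x":0,"y":0,"z":0,"yaw":0}]'
```

```text
time_s: 7.12
tcp_pos: [0.5022, 0.1618, 0.0005]
eef_rot: [-179.2, -0.9, -9.9]
contact_force: [-0.4, 0.6, 0.3]
gripper_width: 0.0875
time_s: 7.53
tcp_pos: [0.5024, 0.162, 0.0003]
eef_rot: [-179.2, -0.9, -9.8]
contact_force: [1.0, -0.1, -1.9]
gripper_width: 0.0796
time_s: 7.95
tcp_pos: [0.5005, 0.1607, 0.0237]
eef_rot: [-179.3, -0.7, -9.9]
contact_force: [0.2, 0.2, -3.0]
gripper_width: 0.0796
```

```bash
python3 - <<'E'
from h import *
a=np.radians(12.95)
t=np.load('top1.npz'); d,K,P=t['d'],t['K'],t['P']
C=cloud(np.nan_to_num(d),K,P)*1000
dx,dy=C[...,0]-538.8,C[...,1]+166.5
X=dx*np.cos(a)+dy*np.sin(a); Y=-dx*np.sin(a)+dy*np.cos(a); Z=C[...,2]-56
for y in np.arange(-74,76,2):
    if abs(y)<56: continue
    m=(X>-35)&(X<75)&(Y>y)&(Y<y+2); print(int(y+1),Z[m].mean().round(1),end=' | ')
print()
for x in np.arange(82,96,1.): m=(X>x)&(X<x+1)&(abs(Y)<55); print(x+.5,Z[m].mean().round(1),end=' | ')
print()
for x in np.arange(-70,-46,1.): m=(X>x)&(X<x+1)&(abs(Y)<60)&(abs(Y)>26); print(x+.5,Z[m].mean().round(1),end=' | ')
print()
m=(Z>10)&(X<-65)&(X>-100)&(abs(Y)<40); print('block',X[m].min(),X[m].max(),Y[m].min(),Y[m].max(),Y[m].mean())
m=(Z>8)&(Z<30)&(X<-40)&(X>-62)&(abs(Y)<80); print('posts Y',Y[m].min(),Y[m].max()); m=(Z>8)&(Z<30)&(X<110)&(X>92)&(abs(Y)<80); print('lip Y',Y[m].min(),Y[m].max(),X[m].max())
c=np.array([538.8,-166.5]); ex=np.array([np.cos(a),np.sin(a)])
print('bar target tongue at 84.5:',c+ex*9.5,'home',c+ex*22)
to(list((c+ex*9.5)/1000)+[.11],12.95)
E
```

```text
-73 2.7 | -71 12.6 | -69 12.7 | -67 12.8 | -65 6.3 | -63 0.1 | -61 -0.1 | -59 0.2 | -57 0.0 | -55 -0.0 | 57 0.2 | 59 0.2 | 61 0.4 | 63 12.7 | 65 12.5 | 67 12.7 | 69 6.8 | 71 1.4 | 73 1.2 | 75 1.6 | 
82.5 -0.2 | 83.5 0.1 | 84.5 0.4 | 85.5 -0.3 | 86.5 0.1 | 87.5 0.4 | 88.5 0.1 | 89.5 2.0 | 90.5 7.2 | 91.5 12.5 | 92.5 12.3 | 93.5 12.8 | 94.5 12.8 | 95.5 12.3 | 
-69.5 0.0 | -68.5 0.2 | -67.5 0.1 | -66.5 0.4 | -65.5 0.2 | -64.5 0.3 | -63.5 0.0 | -62.5 8.5 | -61.5 20.0 | -60.5 20.3 | -59.5 20.3 | -58.5 20.2 | -57.5 20.2 | -56.5 20.2 | -55.5 20.0 | -54.5 17.3 | -53.5 3.1 | -52.5 -0.2 | -51.5 -0.2 | -50.5 0.5 | -49.5 0.4 | -48.5 0.3 | -47.5 -0.3 | -46.5 0.2 | 
block -96.94531351960401 -67.18406159372628 -22.651038107076097 21.50145040262368 0.22347410464226822
posts Y -70.25678243029733 69.36064371417415
lip Y -70.89938855286823 68.75746033035587 109.95682245317236
bar target tongue at 84.5: [ 548.05837701 -164.37104363] home [ 560.24045201 -161.56978525]
t 7.95 tcp [500.5 160.7  23.7] [-179.33   -0.74   -9.88] F [ 0.19  0.24 -3.03] M [ 0.02 -0.12  0.04] w 0.07963041727705082
units [ 4.15 12.44 -3.54] yaw -5.71
```

```bash
python3 -m inch '[{"x":0,"y":0,"z":-0.8,"yaw":0},{"x":0,"y":0,"z":-0.8,"yaw":0},{"x":0,"y":0,"z":-0.8,"yaw":0},{"x":0,"y":0,"z":-0.8,"yaw":0},{"x":0,"y":0,"z":-0.7,"yaw":0}]'
python3 -m inch '[{"x":0,"y":0,"z":0,"yaw":-0.9},{"x":0,"y":0,"z":0,"yaw":-0.9},{"x":0,"y":0,"z":0,"yaw":-0.9},{"x":0,"y":0,"z":0,"yaw":-0.9},{"x":0,"y":0,"z":0,"yaw":-0.9}]'
python3 -m inch '[{"x":0,"y":0,"z":0,"yaw":-0.9},{"x":0,"y":0,"z":0,"yaw":-0.3},{"x":0,"y":0,"z":0,"yaw":0}]'
python3 - <<'E'
from h import *
to([.549,-.1652,.12],12.95)
E
```

```text
time_s: 8.37
tcp_pos: [0.4951, 0.1573, 0.1215]
eef_rot: [-179.6, -0.3, -10.0]
contact_force: [1.0, 0.4, -3.8]
gripper_width: 0.0799
time_s: 8.78
tcp_pos: [0.4964, 0.1585, 0.1276]
eef_rot: [-179.5, -0.9, 8.6]
contact_force: [-0.2, 0.5, -1.9]
gripper_width: 0.0797
time_s: 9.03
tcp_pos: [0.4955, 0.1581, 0.1276]
eef_rot: [-179.5, -0.9, 13.8]
contact_force: [0.4, 0.2, -3.6]
gripper_width: 0.08
t 9.0333 tcp [495.5 158.1 127.6] [-179.52   -0.92   13.79] F [ 0.38  0.18 -3.57] M [-0.13  0.01 -0.02] w 0.07995365008233393
units [-1.01 13.07  0.18] yaw 0.21
```

```bash
python3 -m inch '[{"x":-0.07,"y":0.9,"z":0,"yaw":0.1},{"x":-0.07,"y":0.9,"z":0,"yaw":0.1},{"x":-0.07,"y":0.9,"z":0,"yaw":0},{"x":-0.07,"y":0.9,"z":0,"yaw":0},{"x":-0.07,"y":0.9,"z":0,"yaw":0}]'
python3 -m inch '[{"x":-0.07,"y":0.9,"z":0,"yaw":0},{"x":-0.07,"y":0.9,"z":0,"yaw":0},{"x":-0.07,"y":0.9,"z":0,"yaw":0},{"x":-0.07,"y":0.9,"z":0,"yaw":0},{"x":-0.07,"y":0.9,"z":0,"yaw":0}]'
python3 -m inch '[{"x":-0.07,"y":0.8,"z":0,"yaw":0},{"x":-0.07,"y":0.8,"z":0,"yaw":0},{"x":-0.07,"y":0.4,"z":0,"yaw":0},{"x":0,"y":0,"z":0,"yaw":0}]'
python3 - <<'E'
from h import *
to([.549,-.1652,.12],12.95)
E
```

```text
time_s: 9.45
tcp_pos: [0.5124, 0.0465, 0.1264]
eef_rot: [-179.4, -1.0, 12.7]
contact_force: [1.1, -0.8, -3.5]
gripper_width: 0.0802
time_s: 9.87
tcp_pos: [0.5276, -0.0707, 0.1249]
eef_rot: [-179.4, -0.9, 12.2]
contact_force: [-0.1, 0.1, -2.4]
gripper_width: 0.0801
time_s: 10.2
tcp_pos: [0.5323, -0.1268, 0.1236]
eef_rot: [-179.4, -0.8, 11.5]
contact_force: [-0.3, 0.4, -2.7]
gripper_width: 0.08
t 10.2 tcp [ 532.3 -126.8  123.6] [-179.37   -0.85   11.49] F [-0.26  0.41 -2.75] M [-0.12  0.05  0.03] w 0.0800466669054896
units [0.35 1.64 0.13] yaw -0.36
```

```bash
python3 -m inch '[{"x":0.2,"y":0.6,"z":0.2,"yaw":-0.3},{"x":0.1,"y":0.6,"z":0.3,"yaw":-0.06},{"x":0.05,"y":0.4,"z":0.3,"yaw":0},{"x":0,"y":0,"z":0,"yaw":0}]'
python3 - <<'E'
from h import *
to([.549,-.1652,.085],12.95)
im,d,K,P=cap('scene'); cv2.imwrite('pics/p1.png',cv2.resize(im[110:260,110:270],(640,600),interpolation=cv2.INTER_CUBIC)[:,:,::-1])
E
```

```text
time_s: 10.53
tcp_pos: [0.5499, -0.1637, 0.1027]
eef_rot: [-179.3, -0.9, 12.7]
contact_force: [-0.1, 0.1, -1.9]
gripper_width: 0.0799
t 10.5333 tcp [ 549.9 -163.7  102.7] [-179.35   -0.92   12.7 ] F [-0.07  0.09 -1.95] M [-0.16  0.11  0.03] w 0.0798785960980378
units [-0.06  0.06  0.71] yaw -0.06
```

View pics/p1.png

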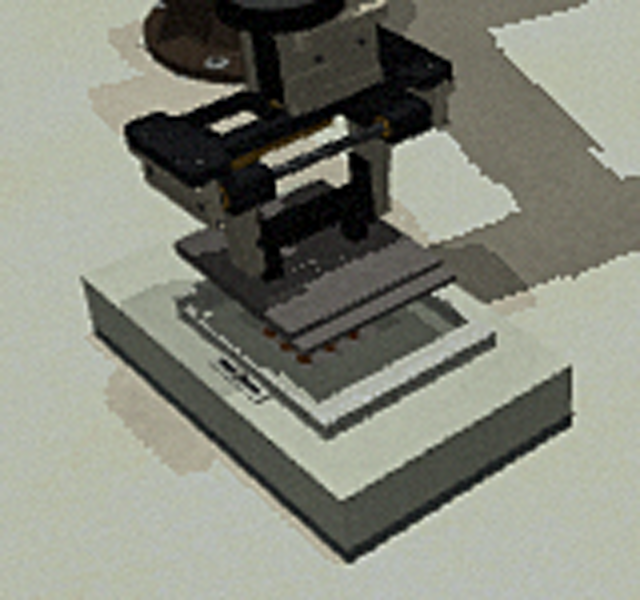

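```bash
cat >> h.py <<'E'
def deckpts(n=3,name='scene'):
    D=[]
    for i in range(n):
        im,d,K,P=cap(name); D.append(np.where(d>.1,d,np.nan))
    C=cloud(np.nan_to_num(np.nanmedian(D,0)),K,P)*1000; a=np.radians(12.95)
    dx,dy=C[...,0]-538.8,C[...,1]+166.5
    return dx*np.cos(a)+dy*np.sin(a),-dx*np.sin(a)+dy*np.cos(a),C[...,2]-55,im
E
python3 - <<'E'
from h import *
X,Y,Z,im=deckpts()
np.savez('dp.npz',X=X,Y=Y,Z=Z)
m=(Z>30)&(Z<80)&(X>30)&(X<120)&(abs(Y)<90)
for y in range(-66,66,12):
    k=m&(Y>y)&(Y<y+12)
    if k.sum(): i=np.argmax(np.where(k,X,-1e3)); print(y+6,'tongue X max',X.flat[i].round(1),'Z',Z.flat[i].round(1), 'n',k.sum())
print('Y range',Y[m].min(),Y[m].max())
k=m&(X<68); A=np.c_[X[k],Y[k],np.ones(k.sum())]; print('top plane',np.linalg.lstsq(A,Z[k],rcond=None)[0])
E
```

```text
-60 tongue X max 85.2 Z 52.0 n 61
-48 tongue X max 84.4 Z 51.0 n 76
-36 tongue X max 84.4 Z 52.5 n 74
-24 tongue X max 85.3 Z 51.4 n 71
-12 tongue X max 84.8 Z 50.9 n 73
0 tongue X max 84.8 Z 49.2 n 70
12 tongue X max 84.9 Z 53.5 n 69
24 tongue X max 85.0 Z 51.8 n 64
36 tongue X max 84.7 Z 53.1 n 69
48 tongue X max 84.8 Z 49.7 n 64
60 tongue X max 85.9 Z 53.7 n 40
Y range -59.98948027324715 61.76023695495002
top plane [-1.61905607e-03  7.35129655e-03  5.71471102e+01]
```

```bash
python3 -m inch '[{"x":0,"y":0.05,"z":0.3,"yaw":-0.06},{"x":0,"y":0,"z":0.3,"yaw":0},{"x":0,"y":0,"z":0,"yaw":0}]'
python3 -m inch '[{"x":0,"y":0,"z":0.15,"yaw":0},{"x":0,"y":0,"z":0,"yaw":0}]' 0.6 12
python3 -m inch '[{"x":0,"y":0,"z":0.1,"yaw":0},{"x":0,"y":0,"z":0,"yaw":0}]'
python3 - <<'E'
from h import *
to([.549,-.1652,.078],12.95)
E
```

```text
time_s: 10.98
tcp_pos: [0.5513, -0.1619, 0.0897]
eef_rot: [-179.4, -1.2, 13.2]
contact_force: [-1.7, 0.1, -2.4]
gripper_width: 0.0798
time_s: 11.15
tcp_pos: [0.551, -0.1613, 0.0852]
eef_rot: [-179.4, -1.2, 13.2]
contact_force: [-0.8, 0.9, -3.8]
gripper_width: 0.0801
time_s: 11.32
tcp_pos: [0.551, -0.1611, 0.0823]
eef_rot: [-179.4, -1.2, 13.2]
contact_force: [-0.1, 0.4, -4.4]
gripper_width: 0.0801
t 11.3167 tcp [ 551.  -161.1   82.3] [-179.39   -1.16   13.2 ] F [-0.13  0.39 -4.37] M [-0.09  0.08 -0.07] w 0.08013952373459926
units [-0.12  0.15  0.17] yaw 0.06
```

```bash
python3 -m inch '[{"x":-0.06,"y":0.16,"z":0,"yaw":0.05},{"x":0,"y":0,"z":0.1,"yaw":0},{"x":0,"y":0,"z":0,"yaw":0}]'
python3 -m inch '[{"x":0,"y":0,"z":0.1,"yaw":0},{"x":0,"y":0,"z":0,"yaw":0}]'
python3 -m inch '[{"x":0,"y":0,"z":0.1,"yaw":0},{"x":0,"y":0,"z":0,"yaw":0}]'
python3 - <<'E'
from h import *
to([.5492,-.1654,.069],12.95)
E
```

```text
time_s: 11.57
tcp_pos: [0.5507, -0.1657, 0.0797]
eef_rot: [-179.4, -1.2, 13.0]
contact_force: [-0.2, 0.5, -3.3]
gripper_width: 0.0797
time_s: 11.73
tcp_pos: [0.5509, -0.166, 0.0772]
eef_rot: [-179.4, -1.2, 13.0]
contact_force: [-0.1, -0.9, -3.3]
gripper_width: 0.0798
time_s: 11.9
tcp_pos: [0.5515, -0.166, 0.0749]
eef_rot: [-179.4, -1.3, 13.0]
contact_force: [-0.8, -0.6, -2.3]
gripper_width: 0.08
t 11.9 tcp [ 551.5 -166.    74.9] [-179.43   -1.26   12.97] F [-0.76 -0.64 -2.31] M [-0.12  0.28 -0.04] w 0.08000542872634826
units [-0.09 -0.04  0.23] yaw 0.0
```

```bash
python3 -m inch '[{"x":-0.08,"y":0,"z":0.08,"yaw":0},{"x":0,"y":0,"z":0,"yaw":0}]'
python3 -m inch '[{"x":0,"y":0,"z":0.08,"yaw":0},{"x":0,"y":0,"z":0,"yaw":0}]'
python3 - <<'E'
from h import *
to([.5492,-.1654,.066],12.95)
X,Y,Z,im=deckpts()
m=(Z>-5)&(Z<45)&(X>20)&(X<89)&(abs(Y)<55)
for x in range(20,90,5):
    k=m&(X>x)&(X<x+5); print(x+2.5,k.sum(),np.median(Z[k]).round(1) if k.sum() else '',end='|')
E
```

```text
time_s: 12.07
tcp_pos: [0.5501, -0.1665, 0.073]
eef_rot: [-179.5, -1.3, 13.0]
contact_force: [-0.7, 0.5, -1.6]
gripper_width: 0.0801
time_s: 12.23
tcp_pos: [0.5505, -0.1665, 0.0712]
eef_rot: [-179.5, -1.4, 13.0]
contact_force: [0.8, 0.3, -1.2]
gripper_width: 0.0796
t 12.2333 tcp [ 550.5 -166.5   71.2] [-179.48   -1.38   13.  ] F [ 0.8   0.27 -1.24] M [-0.24  0.17  0.  ] w 0.07958975753478449
units [-0.05 -0.05  0.21] yaw 0.01
22.5 65 23.5|27.5 52 22.6|32.5 50 22.4|37.5 53 21.7|42.5 55 21.3|47.5 51 20.7|52.5 54 20.6|57.5 54 20.0|62.5 52 19.5|67.5 108 15.7|72.5 93 12.5|77.5 84 12.6|82.5 38 11.8|87.5 3 10.7|
```

```bash
python3 -m inch '[{"x":-0.05,"y":0,"z":0.08,"yaw":0},{"x":0,"y":0,"z":0,"yaw":0}]'
python3 -m inch '[{"x":0,"y":0,"z":0.08,"yaw":0},{"x":0,"y":0,"z":0,"yaw":0}]'
python3 - <<'E'
from h import *
to([.5492,-.1654,.066],12.95)
X,Y,Z,im=deckpts()
m=(Z>-5)&(Z<45)&(X>20)&(X<89)&(abs(Y)<55)
for x in range(20,90,5):
    k=m&(X>x)&(X<x+5); print(x+2.5,k.sum(),np.median(Z[k]).round(1) if k.sum() else '',end='|')
E
```

```text
time_s: 12.55
tcp_pos: [0.5499, -0.1667, 0.0695]
eef_rot: [-179.5, -1.4, 13.0]
contact_force: [-0.2, -0.5, -1.7]
gripper_width: 0.0806
time_s: 12.72
tcp_pos: [0.5504, -0.1665, 0.0678]
eef_rot: [-179.5, -1.5, 13.0]
contact_force: [-0.1, 1.0, -0.8]
gripper_width: 0.0795
t 12.7167 tcp [ 550.4 -166.5   67.8] [-179.5    -1.5    13.03] F [-0.15  1.02 -0.82] M [-0.04 -0.01  0.04] w 0.07949172851455145
units [-0.04 -0.05  0.07] yaw 0.02
22.5 73 19.5|27.5 59 18.0|32.5 52 17.3|37.5 50 16.8|42.5 55 15.9|47.5 59 15.0|52.5 60 14.7|57.5 56 13.6|62.5 86 12.1|67.5 83 7.5|72.5 56 6.1|77.5 84 4.5|82.5 0 |87.5 5 10.4|
```

```bash
python3 -m inch '[{"x":0.1,"y":0,"z":0,"yaw":0},{"x":0.1,"y":0,"z":0,"yaw":0},{"x":0,"y":0,"z":0,"yaw":0}]'
python3 -m inch '[{"x":0.1,"y":0,"z":0,"yaw":0},{"x":0,"y":0,"z":0,"yaw":0}]'
python3 - <<'E'
from h import *
to([.5612,-.1624,.066],12.95)
X,Y,Z,im=deckpts()
m=(Z>-5)&(Z<45)&(X>20)&(X<89)&(abs(Y)<55)
for x in range(20,90,5):
    k=m&(X>x)&(X<x+5); print(x+2.5,k.sum(),np.median(Z[k]).round(1) if k.sum() else '',end='|')
cv2.imwrite('pics/p2.png',cv2.resize(im[120:230,130:250],(720,600)[:2],interpolation=cv2.INTER_CUBIC)[:600,:,::-1])
E
```

```text
time_s: 13.12
tcp_pos: [0.5544, -0.1654, 0.0673]
eef_rot: [-179.5, -1.4, 13.0]
contact_force: [-0.3, -0.4, -2.4]
gripper_width: 0.0799
time_s: 13.28
tcp_pos: [0.5567, -0.1649, 0.0669]
eef_rot: [-179.4, -1.3, 13.0]
contact_force: [1.1, 0.1, -3.3]
gripper_width: 0.0801
t 13.2833 tcp [ 556.7 -164.9   66.9] [-179.45   -1.3    12.97] F [ 1.06  0.08 -3.34] M [-0.11 -0.03  0.01] w 0.08008050907372453
units [ 0.2  -0.06  0.04] yaw 0.01
22.5 102 20.2|27.5 82 18.6|32.5 59 17.4|37.5 55 16.5|42.5 53 15.8|47.5 61 15.1|52.5 55 14.3|57.5 54 13.8|62.5 60 12.8|67.5 59 12.1|72.5 108 7.9|77.5 57 5.3|82.5 29 5.2|87.5 2 10.4|
```

View pics/p2.png

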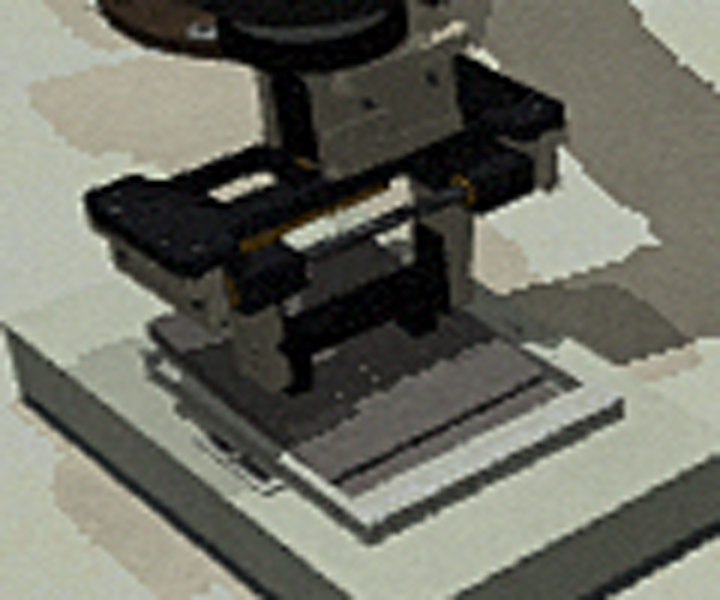

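```bash
python3 -m inch '[{"x":0.1,"y":0,"z":0,"yaw":0},{"x":0.1,"y":0,"z":0,"yaw":0},{"x":0,"y":0,"z":0,"yaw":0}]'
python3 -m inch '[{"x":0.08,"y":0,"z":0,"yaw":0},{"x":0,"y":0,"z":0,"yaw":0}]'
python3 - <<'E'
from h import *
to([.5682,-.1604,.066],12.95)
X,Y,Z,im=deckpts()
m=(Z>-5)&(Z<45)&(X>20)&(X<89)&(abs(Y)<55)
for x in range(50,90,2):
    k=m&(X>x)&(X<x+2); print(x+1,k.sum(),np.median(Z[k]).round(1) if k.sum() else '',end='|')
E
```

```text
time_s: 13.68
tcp_pos: [0.5613, -0.1638, 0.0671]
eef_rot: [-179.4, -1.3, 13.0]
contact_force: [0.1, -0.1, -2.7]
gripper_width: 0.0799
time_s: 13.85
tcp_pos: [0.5635, -0.1632, 0.0671]
eef_rot: [-179.4, -1.3, 13.0]
contact_force: [-0.6, 0.4, -3.5]
gripper_width: 0.0797
t 13.85 tcp [ 563.5 -163.2   67.1] [-179.44   -1.29   12.96] F [-0.57  0.4  -3.46] M [-0.14 -0.02  0.02] w 0.0797237108613278
units [ 0.21 -0.07  0.05] yaw 0.0
51 26 16.1|53 26 15.2|55 19 15.2|57 21 15.2|59 25 14.6|61 25 14.1|63 19 13.6|65 20 13.8|67 29 13.5|69 27 12.5|71 15 12.8|73 25 12.6|75 25 12.3|77 41 11.2|79 57 8.6|81 25 6.4|83 16 6.4|85 2 6.8|87 0 |89 4 10.0|
```

```bash
python3 -m inch '[{"x":0.08,"y":0,"z":0.04,"yaw":0},{"x":0.06,"y":0,"z":0.02,"yaw":0},{"x":0,"y":0,"z":0,"yaw":0}]'
python3 -m inch '[{"x":0.06,"y":0,"z":0.02,"yaw":0},{"x":0,"y":0,"z":0,"yaw":0}]'
python3 - <<'E'
from h import *
to([.5682,-.1604,.066],12.95)
X,Y,Z,im=deckpts()
m=(Z>-5)&(Z<45)&(X>20)&(X<89)&(abs(Y)<55)
for x in range(50,90,2):
    k=m&(X>x)&(X<x+2); print(x+1,k.sum(),np.median(Z[k]).round(1) if k.sum() else '',end='|')
E
```

```text
time_s: 14.25
tcp_pos: [0.5667, -0.1626, 0.066]
eef_rot: [-179.4, -1.3, 13.0]
contact_force: [-0.2, 0.2, -2.4]
gripper_width: 0.08
time_s: 14.42
tcp_pos: [0.5679, -0.1622, 0.0655]
eef_rot: [-179.4, -1.2, 12.9]
contact_force: [-0.7, 0.1, -2.1]
gripper_width: 0.0798
t 14.4167 tcp [ 567.9 -162.2   65.5] [-179.43   -1.24   12.94] F [-0.71  0.1  -2.08] M [-0.05  0.27 -0.05] w 0.07981847330091253
units [ 0.03 -0.07 -0.02] yaw -0.0
51 13 15.3|53 23 15.2|55 27 14.8|57 22 14.4|59 23 14.0|61 22 14.0|63 20 13.7|65 19 13.8|67 26 13.3|69 24 12.9|71 27 12.9|73 21 12.4|75 23 12.3|77 21 11.8|79 24 11.6|81 23 11.3|83 67 9.1|85 6 9.9|87 2 9.9|89 1 10.6|
```

```bash
python3 -m inch '[{"x":0.06,"y":0,"z":0,"yaw":0},{"x":0,"y":0,"z":0,"yaw":0}]'
python3 -m inch '[{"x":0.06,"y":0,"z":0,"yaw":0},{"x":0,"y":0,"z":0,"yaw":0}]'
python3 -c "
from h import *
to([.5682,-.1604,.066],12.95)"
```

```text
time_s: 14.73
tcp_pos: [0.5679, -0.162, 0.0653]
eef_rot: [-179.4, -1.1, 12.9]
contact_force: [-0.1, 0.2, -1.3]
gripper_width: 0.0798
time_s: 14.9
tcp_pos: [0.5679, -0.1617, 0.0651]
eef_rot: [-179.4, -1.0, 12.9]
contact_force: [-0.5, 0.3, -1.7]
gripper_width: 0.0798
t 14.9 tcp [ 567.9 -161.7   65.1] [-179.36   -0.96   12.9 ] F [-0.53  0.31 -1.68] M [-0.01  0.05  0.03] w 0.07978169948599255
units [ 0.02 -0.05 -0.04] yaw -0.01
```

```bash
python3 -m inch '[{"x":0.12,"y":0,"z":0,"yaw":0}]'
python3 - <<'E'
from h import *
to([.5682,-.1604,.066],12.95)
X,Y,Z,im=deckpts()
m=(Z>-5)&(Z<45)&(X>20)&(X<92)&(abs(Y)<55)
for x in range(50,92,2):
    k=m&(X>x)&(X<x+2); print(x+1,k.sum(),np.median(Z[k]).round(1) if k.sum() else '',end='|')
E
```

```text
time_s: 14.98
tcp_pos: [0.5682, -0.1615, 0.0648]
eef_rot: [-179.3, -0.7, 12.9]
contact_force: [-13.0, -3.6, 4.3]
gripper_width: 0.0798
t 14.9833 tcp [ 568.2 -161.5   64.8] [-179.32   -0.7    12.89] F [-12.96  -3.58   4.3 ] M [-1.37  4.75  0.1 ] w 0.0797917089997361
units [ 0.01 -0.04 -0.05] yaw -0.02
51 24 14.9|53 20 14.9|55 21 14.8|57 28 14.2|59 16 14.4|61 21 14.0|63 25 13.6|65 24 13.4|67 26 12.9|69 19 12.6|71 25 12.4|73 20 12.3|75 26 12.3|77 19 11.8|79 28 11.6|81 22 11.4|83 52 9.6|85 18 9.6|87 0 |89 9 10.7|91 20 11.5|
```

```bash
python3 -m inch '[{"x":0,"y":0,"z":0,"yaw":0},{"x":-0.03,"y":0,"z":0.08,"yaw":0}]' 0.6 20
python3 -m inch '[{"x":-0.03,"y":0,"z":0.08,"yaw":0}]'
python3 -m inch '[{"x":-0.03,"y":0,"z":0.08,"yaw":0}]'
python3 -m inch '[{"x":0.03,"y":0,"z":0,"yaw":0}]'
python3 -c "
from h import *
to([.562,-.1624,.0555],12.95)"
```

```text
time_s: 15.3
tcp_pos: [0.5675, -0.1619, 0.0631]
eef_rot: [-179.3, -0.7, 12.9]
contact_force: [-4.9, 2.5, 9.4]
gripper_width: 0.0796
time_s: 15.38
tcp_pos: [0.5671, -0.1621, 0.062]
eef_rot: [-179.4, -0.7, 12.9]
contact_force: [-7.1, 4.2, 13.0]
gripper_width: 0.08
time_s: 15.47
tcp_pos: [0.5669, -0.1622, 0.0612]
eef_rot: [-179.4, -0.8, 13.0]
contact_force: [-7.2, 4.2, 13.8]
gripper_width: 0.0798
time_s: 15.55
tcp_pos: [0.5671, -0.162, 0.0616]
eef_rot: [-179.4, -0.8, 13.0]
contact_force: [-5.4, -1.6, 0.7]
gripper_width: 0.08
t 15.55 tcp [ 567.1 -162.    61.6] [-179.4    -0.75   12.99] F [-5.36 -1.56  0.7 ] M [-0.81  2.23 -0.07] w 0.07997976069523315
units [-0.21 -0.03  0.24] yaw 0.01
```

```bash
cat >> h.py <<'E'
def slope():
    X,Y,Z,im=deckpts()
    k=(Z>-5)&(Z<40)&(X>42)&(X<79)&(abs(Y)<55)
    A=np.c_[X[k]-60,Y[k],np.ones(k.sum())]; p=np.linalg.lstsq(A,Z[k],rcond=None)[0]
    print('slope x %.3f y %.3f Z@60 %.1f'%tuple(p),'near-top Z@-52 %.1f'%(p[2]-112*p[0]))
    return X,Y,Z,im
E
python3 - <<'E'
from h import *
X,Y,Z,im=slope()
m=(Z>-5)&(Z<45)&(X>70)&(X<92)&(abs(Y)<55)
for x in range(74,92,2):
    k=m&(X>x)&(X<x+2); print(x+1,k.sum(),np.median(Z[k]).round(1) if k.sum() else '',end='|')
X,Y,Z,im=deckpts(name='top')
for x in range(-70,-30,2):
    k=(X>x)&(X<x+2)&(abs(Y)>25)&(abs(Y)<58); print(x+1,k.sum(),np.median(Z[k]).round(1) if k.sum() else '',end='|')
E
```

```text
slope x -0.092 y 0.004 Z@60 12.3 near-top Z@-52 22.6
75 21 11.1|77 23 10.5|79 20 10.6|81 27 10.4|83 52 8.5|85 7 9.5|87 0 |89 9 10.8|91 22 11.3|-69 15 1.4|-67 14 1.5|-65 14 1.7|-63 14 1.5|-61 15 21.2|-59 14 20.2|-57 16 20.3|-55 20 20.9|-53 14 1.4|-51 17 24.0|-49 17 24.5|-47 16 24.2|-45 18 23.4|-43 16 23.9|-41 15 23.6|-39 17 23.3|-37 16 23.1|-35 17 22.9|-33 18 22.7|-31 17 23.0|
```

```bash
python3 -m inch '[{"x":0,"y":0,"z":0,"yaw":0},{"x":0,"y":0,"z":0,"yaw":0},{"x":0,"y":0,"z":0,"yaw":0},{"x":0,"y":0,"z":0,"yaw":0}]' 1
python3 -m inch '[{"x":0,"y":0,"z":-0.3,"yaw":0},{"x":0,"y":0,"z":-0.5,"yaw":0},{"x":0,"y":0,"z":-0.7,"yaw":0},{"x":0,"y":0,"z":-0.7,"yaw":0},{"x":0,"y":0,"z":0,"yaw":0}]'
python3 - <<'E'
from h import *
X,Y,Z,im=slope()
a=np.radians(12.95); p=np.array([.5388,-.1665])-.038*np.array([np.cos(a),np.sin(a)])
to(list(p)+[.075],12.95)
X,Y,Z,im=deckpts(name='top')
for x in range(-70,-30,3):
    k=(X>x)&(X<x+3)&(abs(Y)>25)&(abs(Y)<58)&(Z<40); print(x+1.5,k.sum(),np.median(Z[k]).round(1) if k.sum() else '',end='|')
E
```

```text
time_s: 16.18
tcp_pos: [0.5708, -0.162, 0.0628]
eef_rot: [-179.5, -1.1, 13.0]
contact_force: [0.1, -0.2, -0.4]
gripper_width: 0.0872
time_s: 16.6
tcp_pos: [0.571, -0.1627, 0.1208]
eef_rot: [-179.5, -1.1, 13.1]
contact_force: [-0.3, -0.1, -0.6]
gripper_width: 0.0879
slope x -0.096 y 0.000 Z@60 12.2 near-top Z@-52 23.0
t 16.75 tcp [ 568.8 -162.3  117. ] [-179.42   -0.85   13.03] F [-1.04  0.07 -0.61] M [-0.14  0.11 -0.03] w 0.08736324844697767
units [-2.75 -0.09  1.64] yaw 0.02
-68.5 21 1.6|-65.5 22 1.5|-62.5 21 2.0|-59.5 23 20.2|-56.5 26 21.2|-53.5 24 3.4|-50.5 23 24.1|-47.5 27 24.3|-44.5 24 23.9|-41.5 25 23.9|-38.5 26 24.1|-35.5 23 23.5|-32.5 25 23.3|-29.5 26 22.6|
```

```bash
python3 -m inch '[{"x":-0.6,"y":0,"z":0,"yaw":0},{"x":-0.6,"y":0,"z":0,"yaw":0},{"x":-0.6,"y":0,"z":0,"yaw":0},{"x":-0.6,"y":-0.05,"z":0,"yaw":0},{"x":-0.4,"y":-0.04,"z":0,"yaw":0}]' -1 20
python3 -m inch '[{"x":0,"y":0,"z":0,"yaw":0},{"x":0,"y":0,"z":0,"yaw":0},{"x":0,"y":0,"z":0,"yaw":0},{"x":0,"y":0,"z":0,"yaw":0}]'
python3 - <<'E'
from h import *
to([.5018,-.1750,.068],12.95)
E
```

```text
time_s: 17.32
tcp_pos: [0.4969, -0.176, 0.1109]
eef_rot: [-179.3, -0.4, 13.1]
contact_force: [0.9, -0.5, 0.3]
gripper_width: 0.06
time_s: 17.65
tcp_pos: [0.4954, -0.1762, 0.1102]
eef_rot: [-179.3, -0.3, 13.1]
contact_force: [-0.0, 0.5, -0.4]
gripper_width: 0.0336
t 17.65 tcp [ 495.4 -176.2  110.2] [-179.31   -0.28   13.06] F [-0.05  0.53 -0.4 ] M [-0.11 -0.06  0.01] w 0.03364820021084017
units [0.25 0.03 1.69] yaw 0.03
```

```bash
python3 -m inch '[{"x":0.25,"y":0.03,"z":0,"yaw":0},{"x":0,"y":0,"z":0,"yaw":0},{"x":0,"y":0,"z":0,"yaw":0},{"x":0,"y":0,"z":0.4,"yaw":0},{"x":0,"y":0,"z":0.4,"yaw":0}]'
python3 -m inch '[{"x":0,"y":0,"z":0.4,"yaw":0},{"x":0,"y":0,"z":0.3,"yaw":0},{"x":0,"y":0,"z":0,"yaw":0}]'
python3 - <<'E'
from h import *
to([.5018,-.1750,.056],12.95)
im=cap('scene')[0]; cv2.imwrite('pics/p3.png',cv2.resize(im[110:230,120:250],(650,600),interpolation=cv2.INTER_CUBIC)[:,:,::-1])
E
```

```text
time_s: 18.07
tcp_pos: [0.5062, -0.175, 0.0906]
eef_rot: [-179.4, -0.5, 13.1]
contact_force: [0.6, -0.0, -0.5]
gripper_width: 0.0023
time_s: 18.32
tcp_pos: [0.5043, -0.1744, 0.0679]
eef_rot: [-179.3, -0.3, 13.1]
contact_force: [0.5, -0.1, -0.2]
gripper_width: 0.0005
t 18.3167 tcp [ 504.3 -174.4   67.9] [-179.31   -0.26   13.1 ] F [ 0.46 -0.11 -0.16] M [-0.12  0.08 -0.01] w 0.0004898706188346848
units [-0.11  0.01  0.48] yaw 0.04
```

View pics/p3.png

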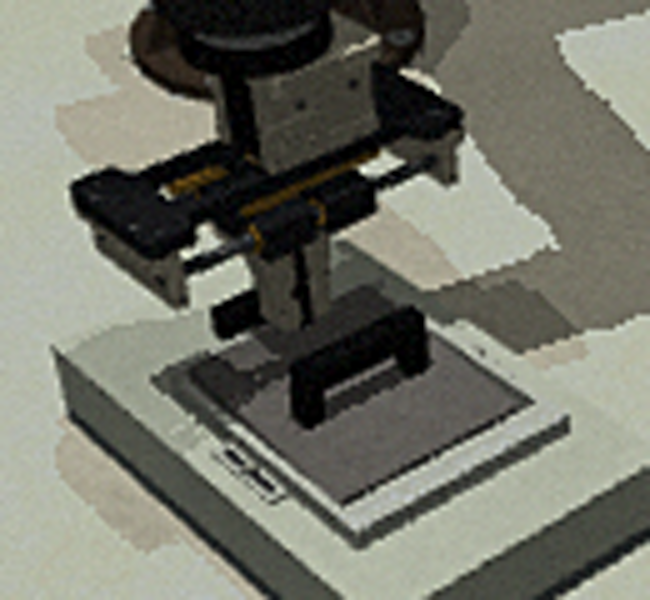

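```bash
python3 -m inch '[{"x":-0.08,"y":0,"z":0.2,"yaw":0},{"x":0,"y":0,"z":0.12,"yaw":0}]'
python3 -m inch '[{"x":0,"y":0,"z":0.1,"yaw":0}]'
python3 -m inch '[{"x":0,"y":0,"z":0.1,"yaw":0}]'
python3 -m inch '[{"x":0,"y":0,"z":0.1,"yaw":0}]'
```

```text
time_s: 18.53
tcp_pos: [0.5028, -0.1749, 0.0603]
eef_rot: [-179.3, -0.3, 13.1]
contact_force: [-1.9, 0.1, 0.1]
gripper_width: 0.0006
time_s: 18.62
tcp_pos: [0.5029, -0.1749, 0.0577]
eef_rot: [-179.3, -0.3, 13.1]
contact_force: [0.2, -0.3, -0.6]
gripper_width: 0.0
time_s: 18.7
tcp_pos: [0.5029, -0.175, 0.0551]
eef_rot: [-179.4, -0.3, 13.1]
contact_force: [-2.5, -1.1, 4.6]
gripper_width: 0.0005
time_s: 18.78
tcp_pos: [0.5029, -0.175, 0.0527]
eef_rot: [-179.4, -0.3, 13.1]
contact_force: [0.2, 1.1, -0.1]
gripper_width: 0.0005
```

```bash
python3 -m inch '[{"x":0,"y":0,"z":0.08,"yaw":0}]'
python3 -m inch '[{"x":0,"y":0,"z":0.08,"yaw":0}]'
python3 -m inch '[{"x":0,"y":0,"z":0.08,"yaw":0}]'
python3 -m inch '[{"x":0,"y":0,"z":0.08,"yaw":0}]'
```

```text
time_s: 18.87
tcp_pos: [0.5029, -0.175, 0.0506]
eef_rot: [-179.4, -0.3, 13.1]
contact_force: [-1.1, 0.2, 0.9]
gripper_width: 0.0005
time_s: 18.95
tcp_pos: [0.503, -0.175, 0.0486]
eef_rot: [-179.4, -0.4, 13.1]
contact_force: [-0.7, 0.0, 1.8]
gripper_width: 0.0004
time_s: 19.03
tcp_pos: [0.503, -0.175, 0.0465]
eef_rot: [-179.4, -0.4, 13.1]
contact_force: [-1.2, 0.5, 0.4]
gripper_width: 0.0005
time_s: 19.12
tcp_pos: [0.5031, -0.175, 0.0444]
eef_rot: [-179.4, -0.4, 13.1]
contact_force: [0.3, -0.6, -0.0]
gripper_width: 0.0004
```

```bash
cat > chk.py <<'E'
from h import *
X,Y,Z,im=slope()
X,Y,Z,it=deckpts(name='top')
for lo,hi in((25,58),(0,14)):
  for x in range(-64,-20,3):
    k=(X>x)&(X<x+3)&(abs(Y)>lo)&(abs(Y)<hi)&(Z<40); print(x+1.5,k.sum(),np.median(Z[k]).round(1) if k.sum() else '',end='|')
  print()
E
python3 chk.py
```

```text
slope x -0.002 y -0.003 Z@60 8.8 near-top Z@-52 9.0
-62.5 0 |-59.5 0 |-56.5 0 |-53.5 0 |-50.5 0 |-47.5 0 |-44.5 0 |-41.5 0 |-38.5 0 |-35.5 0 |-32.5 0 |-29.5 0 |-26.5 0 |-23.5 0 |-20.5 0 |
-62.5 0 |-59.5 0 |-56.5 0 |-53.5 0 |-50.5 0 |-47.5 0 |-44.5 0 |-41.5 0 |-38.5 0 |-35.5 0 |-32.5 0 |-29.5 0 |-26.5 0 |-23.5 0 |-20.5 0 |
```

Board is flat (slope −0.002 rad). Back off and look at the catch.

```bash
python3 -m inch '[{"x":0,"y":0,"z":-0.4,"yaw":0},{"x":0,"y":0,"z":-0.9,"yaw":0},{"x":0,"y":0,"z":-1,"yaw":0},{"x":0,"y":0,"z":-1,"yaw":0},{"x":0,"y":0,"z":-1,"yaw":0}]'
python3 -m inch '[{"x":0,"y":-1,"z":-1,"yaw":0},{"x":0,"y":-1,"z":-0.5,"yaw":0},{"x":0,"y":-1,"z":0,"yaw":0},{"x":0,"y":-1,"z":0,"yaw":0},{"x":0,"y":-1,"z":0,"yaw":0}]'
python3 -m inch '[{"x":0,"y":-1,"z":0,"yaw":0},{"x":0,"y":-1,"z":0,"yaw":0},{"x":0,"y":-1,"z":0,"yaw":0},{"x":0,"y":0,"z":0,"yaw":0}]'
python3 chk.py; python3 - <<'E'
from h import *
a=cap('top')[0][190:270,270:350]; b=cap('scene')[0][140:220,135:215]
f=lambda i:cv2.resize(i,(400,400),interpolation=cv2.INTER_CUBIC)
cv2.imwrite('pics/e1.png',np.hstack([f(a),f(b)])[:,:,::-1])
E
```

```text
time_s: 19.83
tcp_pos: [0.4988, -0.1761, 0.1531]
eef_rot: [-179.2, 0.2, 13.1]
contact_force: [0.1, -0.1, 0.7]
gripper_width: 0.0006
time_s: 20.25
tcp_pos: [0.4743, -0.0548, 0.2059]
eef_rot: [-179.4, -0.6, 12.8]
contact_force: [-0.6, 0.7, 0.0]
gripper_width: 0.0005
time_s: 20.58
tcp_pos: [0.4563, 0.0242, 0.2121]
eef_rot: [-179.3, -1.1, 12.8]
contact_force: [0.4, -0.1, 0.3]
gripper_width: 0.0003
slope x -0.005 y -0.001 Z@60 8.8 near-top Z@-52 9.4
-62.5 20 2.4|-59.5 24 21.1|-56.5 26 20.9|-53.5 24 2.4|-50.5 24 11.4|-47.5 24 11.0|-44.5 22 10.7|-41.5 25 11.4|-38.5 25 10.8|-35.5 22 11.4|-32.5 22 11.3|-29.5 26 10.9|-26.5 23 11.1|-23.5 23 10.8|-20.5 23 10.8|
-62.5 11 18.3|-59.5 13 19.6|-56.5 11 22.3|-53.5 11 21.0|-50.5 10 14.3|-47.5 9 12.1|-44.5 12 11.3|-41.5 9 11.2|-38.5 9 10.5|-35.5 10 10.9|-32.5 11 11.4|-29.5 10 11.2|-26.5 9 11.8|-23.5 10 11.4|-20.5 10 11.6|
```

View pics/e1.png

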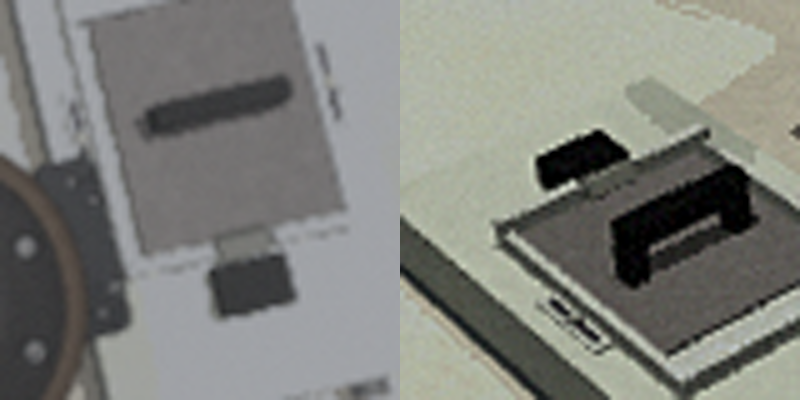

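```bash
python3 -c "
from h import *
s=r.get_state(); print(s['time_s'],s['qd'].round(2)); print(r.close_job())"
```

```text
20.9833 [ 0.08  0.07 -0.12 -0.06  0.01 -0.05]
the job is handed in; nothing more can be done
None
```

The cover board is back on the warmer, with its tongue home in the groove, lying flat and with the catch over its near edge. I handed the job in at about 21 s of the 64 s allowed; no verdict was reported.

**How it went in:**
- **Tilt:** The tool cannot be tilted by command, so I pinched the grip bar across its ends (y). Setting the near end on the end posts then let the board pivot in the grip, with the tongue going down to the deck at 6 to 10 degrees.
- **Home:** I slid the tongue under the lip until it met the wall. I felt it as about 13 N, with the tongue edge at about 97 mm. The frame is shifted about 13 mm towards the far end.
- **Catch:** I lowered the board onto the bevel, let go, and pressed the near end with closed fingertips until it snapped at about 5 N.

**Last checks:**
- **Board:** The slope is within 0.005 rad. The top face reads 9 to 11 mm above the deck against a nominal 10, which is within camera error. The near edge is at about -52 mm.
- **Catch:** The height over the nose is back to its starting profile, about 14 mm at -50.5 mm, against 11 mm for the board beside it. The last picture shows the nose over the edge.
- **Forces:** The highest wrist reading was about 16 N, while lowering onto the bevel. Readings come only at the end of each call, so short peaks could have been higher.
- **Robot and bystanders:** The arm was clear and nearly still when I handed in. I kept away from the jar, bottle and box but did not measure them again.

**What failed or disagreed:**
- The first grasp closed above the bar. Depth images showed the fingertips about 33 mm higher than the TCP reading and tool description imply, so I calibrated height from the images.
- My first image mask shifted positions by about one pixel (3 mm). I corrected that before grasping.

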